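# Hold a spring clip gaping around the edge of the card that has none

### The job

Two picture cards stand side by side in the wooden rail and one of them already wears a clip. Take the spare spring clip off the rim of the rattan caddy, bring it to the card without a clip, and hold it squeezed wide open around the middle of that card's top edge, a jaw reaching about 15 mm down on each side without touching the card, so that I can slip a note in behind the jaw. Finish like that, still holding the clip open; do not ram the cards or the worn clip, and leave the other things on the console where they are.

Things in the scene. Friction and masses are not known exactly. Their poses are not given: they have to be found in the camera images.
- clip: Spare spring clip, steel, 55 g: two mirror-image levers on a hinge, starting pinched upright on the near rim of the caddy, jaws down, handles up. Origin on the hinge axis, 24 mm above the rim; z up, y along hinge and rim, x across. This body is the lever on the -x side. Handle plates, 30 mm wide along y, splay up in a V: 28 mm apart outside at hinge height, 55 mm at the top, 35 mm above the hinge.
- clip_arm (a joint): Opening of the spare clip, rad: 0 shut on the caddy's 5 mm rim; pressing the handles together (10 to 15 N a finger) opens it to the stop at 0.6: handle plates parallel, 32 mm over their outer faces, tops 42 mm above the hinge, jaws gaping 26 mm, their ends 39 mm below the hinge, each lever (so clip's z too) leaning 0.3. Let go, it snaps shut.
- jaw_a (a point): Lower end of the jaw of clip, 42 mm below the hinge when shut (middle of the pad's width and thickness). A jaw pad is 44 mm wide along y, 5 mm thick, 12 mm tall.
- jaw_b (a point): Lower end of the other jaw of the spare clip, 42 mm below the hinge when shut (middle of the pad's width and thickness).
- rail: Wooden rail, fixed, 56 x 260 x 25 mm, in which two picture cards stand upright, each 4 mm thick, 100 mm wide, top edge 130 mm above the console. Origin under its centre, z up, y along the rail and the cards, x across the cards' faces.
- edge_plus (a point): Middle of the top edge of the card on the rail's +y half (60 mm from its centre); axes as the rail.
- edge_minus (a point): Middle of the top edge of the card on the rail's -y half (60 mm from its centre); axes as the rail.
- worn_clip: The clip already worn by one of the two cards, at the middle of its top edge; it looks like the spare one and is fixed. Origin on its hinge, 24 mm above that card's top edge. Its handles reach 60 mm above the edge. Which card has it changes from run to run.
- caddy: Rattan-look open box, fixed, 130 x 170 x 75 mm, walls 5 mm; origin under its centre, z up, x across its near wall (near wall at -x, its middle 62.5 mm from the centre).
- remote_a: Slim black remote lying flat between rail and caddy, 160 x 40 x 16 mm, length along x; leave it. Origin under its centre.
- remote_b: Slim black remote lying in the tray, 150 x 38 x 16 mm; leave it. Origin under its centre.
- tray: Clear acrylic tray, 120 x 200 x 18 mm; leave it. Origin under its centre.
- tumbler: Stainless steel tumbler, 72 mm across the rim, 110 mm tall; leave it. Origin under its centre.
- pot: Teal ceramic succulent pot, 84 mm across, about 90 mm tall with its plant; leave it. Origin under its centre.
- lid: The caddy's lid lying flat, 140 x 180 x 12 mm; leave it. Origin under its centre.
- coasters: Stack of cork coasters, 90 mm across, 20 mm tall; leave it. Origin under its centre.

How it is judged (in metres and radians):
On the way:
1. the spare clip is squeezed open and lifted clear of the caddy (value of joint clip_arm above 0.3 rad and z of each of jaw_a, jaw_b in the frame of caddy above 0.08 m and contact force between clip and caddy below 0.1 N), for 0.1 s.
At the end, for the whole second after the job is handed in: Fingers hold the spare clip at least 0.4 rad open around the clipless card's top edge: a jaw each side (over 5 mm from the mid-plane), jaw ends 8 to 36 mm below the edge, within 30 mm of its middle, hinge within 0.3 rad of the edge line, clip not touching card or rail (under 0.3 N), at rest (((horizontal distance between worn_clip and edge_minus below 0.03 m and ((x of jaw_a in the frame of edge_plus below -0.005 m and x of jaw_b in the frame of edge_plus above 0.005 m) or (x of jaw_b in the frame of edge_plus below -0.005 m and x of jaw_a in the frame of edge_plus above 0.005 m)) and z of jaw_a in the frame of edge_plus between -0.036 and -0.008 m and y of jaw_a in the frame of edge_plus between -0.03 and 0.03 m and z of jaw_b in the frame of edge_plus between -0.036 and -0.008 m and y of jaw_b in the frame of edge_plus between -0.03 and 0.03 m) or (horizontal distance between worn_clip and edge_plus below 0.03 m and ((x of jaw_a in the frame of edge_minus below -0.005 m and x of jaw_b in the frame of edge_minus above 0.005 m) or (x of jaw_b in the frame of edge_minus below -0.005 m and x of jaw_a in the frame of edge_minus above 0.005 m)) and z of jaw_a in the frame of edge_minus between -0.036 and -0.008 m and y of jaw_a in the frame of edge_minus between -0.03 and 0.03 m and z of jaw_b in the frame of edge_minus between -0.036 and -0.008 m and y of jaw_b in the frame of edge_minus between -0.03 and 0.03 m)) and value of joint clip_arm above 0.4 rad and angle between the y axis of clip and the y axis of rail, either way round below 0.3 rad and contact force between clip and rail below 0.3 N and contact force between the fingers and clip above 3 N and linear speed of clip below 0.02 m/s); the arm keeps its last pose, push and grip.
It fails at once if the clip or the robot rams the cards, the rail or the worn clip (over 15 N) (contact force between any of clip, the arm, the fingers and rail above 15 N or contact force between any of clip, the arm, the fingers and worn_clip above 15 N).
It fails at once if another thing on the console is moved by more than 30 mm (distance of any of remote_a, remote_b, tray, tumbler, pot, lid, coasters from where it was at the start of the episode above 0.03 m).
It also fails if it takes over 35 s, if anything falls off the work surface, if the arm or the gripper's body presses on something with over 40 N, if the wrist force passes 120 N, or if a joint passes its speed limit or range.

### The arm

A 6-joint arm with a two-finger parallel gripper is mounted at the origin on the work surface. World frame = base frame: x ahead of the robot, y to its left, z up, the work surface at z = 0. Lengths are in mm, angles in degrees, forces in N, time in s.
With the tool pointing down it reaches from about 350 to 800 mm from the base axis. Payload 7.3 kg.
Tool frame: the origin (TCP) lies at the centre of the arm's flange, where the gripper is bolted on; the fingertips stand 173 mm ahead of it and the grasp point (between the pads) lies 155 mm ahead of it (arm.tcp_to_grasp is the z of the grasp point in the tool frame, in mm); z points along the fingers, y is the direction in which the jaws open and shut (so a half turn about z gives the same grasp; the last joint's range is limited). The gripper opens to 85 mm and grips with 20 to 120 N. Pads are 22 mm wide; open, the fingers measure 114 mm over their backs; the gripper's body (76 mm by 85 mm) begins 54 mm behind the grasp point. The pads swing forward as they close: fully open they stand 13 mm farther back than shut.
Start: joints at [59.53, 19.595, 87.324, -0, 73.075, -8.365], TCP at [197.537, 486.423, 404.722] pointing down, gripper open.
Joint ranges: [-145.02, 145.02], [-44.19, 115.74], [2.07, 154.8], [-57.11, 237.11], [16.16, 152.29], [-177.93, 177.93]. Speed limits (degrees/s): [147.25, 147.25, 180, 180, 180, 180].

### API

Orientations are given as [roll, pitch, yaw] about the fixed x, y, z axes, in that order (R = Rz(yaw) Ry(pitch) Rx(roll)).
In Python, from plant import arm, imaging gives the robot as it stands. The module is installed in compiled form; this text tells all that it offers.
- The arm moves only by the tool play_rows, never from a script. Its argument "plan" is a list of rows, each a list of 7 numbers: the turn, a rotation vector about the tool's x, y, z as a fraction of full scale, then the shift along the tool's x, y, z as a fraction of full scale, then the gripper's target within -1 to 1 (shut at 1, half-way at 0, fully open at -1). A call has 1 to 5 rows; each row is the pose to reach, as a shift and turn from the pose commanded when the call began, along the tool's axes at that moment; what a row does not reach only later rows make up. Full scale, the value 1, is 0.2 m for a shift and 0.5 rad for a turn. A row lasts 1/8 s, in which the tool goes at most 62.5 mm and 10.7 degrees, less where a joint would pass 70% of its speed; a pose out of reach is approached as far as the arm can. A call with a number of a shift or a turn outside -1 to 1 is refused whole. A call with a gripper value outside its range is refused whole. The fingers move at their own pace and stop on an object; "squeeze" is the grip in N (left out, the last holds). Time passes only in rows, so rows that repeat a pose let the fingers close. It gives the time, the measured TCP pose, the force and the opening at its end, in the units of the state.
- arm.get_obs(): the state, without advancing time (a new reading comes with each control period).
- imaging.snapshot(name): name is "scene" or "top"; returns a dict with "img" (480x640x3 uint8, red, green, blue), "fx", "fy", "cx", "cy" (pixels), "k1" (the pictures are not rectified: a ray, as slopes to the right and down, at radius r is drawn at 1 + k1 r^2 times it, then the intrinsics apply), "T" (4x4, takes a point from camera to world coordinates). Camera axes: x right, y up, looking along -z (the intrinsics and any distortion apply to the point x, -y, -z); pixel columns grow to the right and rows downward; lengths in mm; the calibration is good to about 2 mm. A picture is of the moment at which its call begins. There is no depth.
- arm.hand_in(): hands the job in, once; it reports no verdict.
The state is a dict: "clock": time; "q": joint angles; "joint_vel": joint speeds; "tau": joint torques, N m; "position": TCP position; "ee_rot": TCP orientation; "force": force on the tool from outside, world axes, zero at the start; "torque": the same for the moment, N m; "gripper_width": finger opening in mm.
Only numpy, scipy, OpenCV 4.12 (cv2) and the standard library are available. Lean on these libraries where they do the work, as an engineer would, in place of code of your own. Each camera call takes 0.05 s, during which the arm holds its last target. There are 200 camera calls.

## Working session

There is one attempt and no reset: what is moved stays moved. The work goes in short steps, Python scripts to look and compute and a tool call to move; the robot and the scene stay as the last step left them, time stands still between calls to the robot, and variables do not carry over. Pictures are saved under pics/ and viewed, about 8 in all and at most 12, crops included, and the job is handed in when it is done.

Besides the shell and the picture viewer there is one more tool, called after "Request:" as name(argument=value, ...), one argument or row to a line, values as JSON. play_rows: Moves the arm, as the interface text tells. Its arguments: {"type":"object","properties":{"plan":{"type":"array"},"squeeze":{"type":"number"}},"required":["plan"]}

```bash
mkdir -p pics; python3 - <<'E'
from plant import arm, imaging
import cv2
for n in ("scene","top"):
    s=imaging.snapshot(n); cv2.imwrite(f"pics/{n}0.png",s["img"][:,:,::-1])
    print(n,{k:s[k] for k in s if k!="img"})
print(arm.get_obs(), arm.tcp_to_grasp)
E
```

```text
scene {'fx': 453.38736200753846, 'fy': 453.38736200753846, 'cx': 318.7778947086207, 'cy': 241.50681362521922, 'k1': 0.02623051351730073, 'T': array([[-7.14836666e-01, -3.99859407e-01,  5.73690679e-01,
         1.03506898e+03],
       [ 6.98906010e-01, -3.81287946e-01,  6.05103208e-01,
         4.96930786e+02],
       [-2.32148688e-02,  8.33505823e-01,  5.52022747e-01,
         5.83129011e+02],
       [ 0.00000000e+00,  0.00000000e+00,  0.00000000e+00,
         1.00000000e+00]])}
top {'fx': 491.69390554470385, 'fy': 491.69390554470385, 'cx': 316.4939058147275, 'cy': 239.40684030236454, 'k1': -0.019381767273585985, 'T': array([[ 7.49921836e-03,  9.97679450e-01, -6.76718252e-02,
         4.73939148e+02],
       [-9.99902851e-01,  6.68635857e-03, -1.22303082e-02,
        -4.53961090e+00],
       [-1.17494490e-02,  6.77569688e-02,  9.97632670e-01,
         1.02659342e+03],
       [ 0.00000000e+00,  0.00000000e+00,  0.00000000e+00,
         1.00000000e+00]])}
{'clock': 0.1, 'q': array([ 5.95286528e+01,  1.96336144e+01,  8.73700998e+01,  4.95425310e-04,
        7.30763706e+01, -8.36558938e+00]), 'joint_vel': array([-0.04596665, -0.11681605, -0.10095269, -0.02075886, -0.01095985,
        0.04577991]), 'tau': array([ 1.43129902e-03, -4.34447479e+01, -2.46490073e+01, -2.55003606e-04,
        4.56944254e-03,  2.10114763e-05]), 'position': array([197.49072307, 486.31714713, 404.09479427]), 'ee_rot': array([-1.79920836e+02, -1.21201702e-02,  1.57894089e+02]), 'force': array([-0.21911083, -1.38714583,  0.66690265]), 'torque': array([-0.03550437,  0.06504307,  0.06072126]), 'gripper_width': 85.65478111697905} 154.70000000000002
```

View pics/scene0.png

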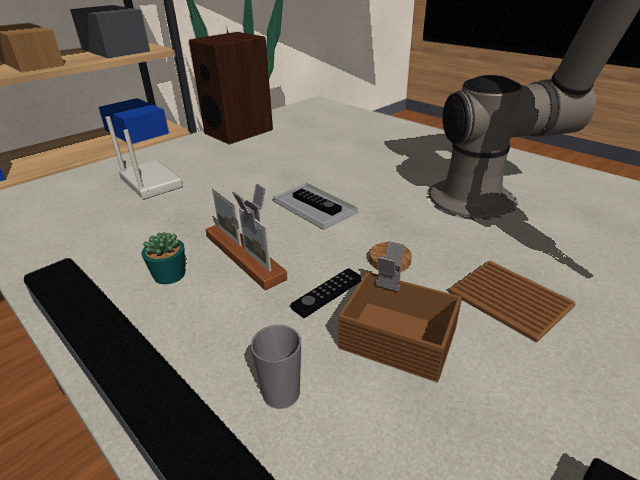

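View pics/top0.png

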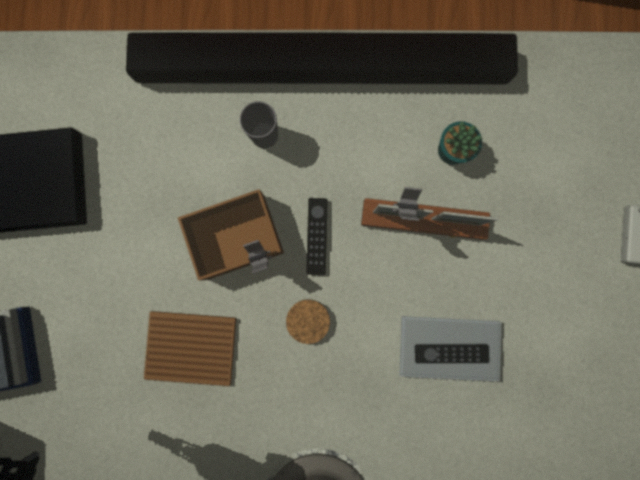

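Top view: the worn clip (408,205) is on the rail's +y (left) card, and the bare card is around (465,217). The spare clip is on the caddy rim at about (257,257). I'll enlarge these areas to measure them.

```bash
cat > h.py <<'E'
import numpy as np, cv2
from plant import arm, imaging
def ray(s,u,v):
    d=np.array([(u-s["cx"])/s["fx"],(v-s["cy"])/s["fy"]]); p=d.copy()
    for _ in range(10): p=d/(1+s["k1"]*(p@p))
    T=s["T"]; r=T[:3,:3]@np.array([p[0],-p[1],-1]); return T[:3,3],r
def onz(s,u,v,z):
    o,r=ray(s,u,v); return o+r*(z-o[2])/r[2]
def proj(s,P):
    T=s["T"]; c=T[:3,:3].T@(np.asarray(P,float)-T[:3,3]); p=np.array([c[0],-c[1]])/-c[2]
    p=p*(1+s["k1"]*(p@p)); return np.round([s["cx"]+s["fx"]*p[0],s["cy"]+s["fy"]*p[1]],1)
def tri(s1,p1,s2,p2):
    o1,a=ray(s1,*p1);o2,b=ray(s2,*p2);a/=np.linalg.norm(a);b/=np.linalg.norm(b)
    t=np.linalg.lstsq(np.c_[a,-b],o2-o1,rcond=None)[0]
    x,y=o1+t[0]*a,o2+t[1]*b; return (x+y)/2,np.linalg.norm(x-y)
def crop(s,u0,v0,w,h,k):
    c=cv2.resize(s["img"][v0:v0+h,u0:u0+w,::-1],None,fx=k,fy=k,interpolation=cv2.INTER_CUBIC)
    for i in range(0,w,10): cv2.putText(c,str(u0+i),(i*k,8),0,.3,(0,0,255)); c[::4,i*k]=(0,0,255)
    for j in range(0,h,10): cv2.putText(c,str(v0+j),(0,j*k+4),0,.3,(0,255,255)); c[j*k,::4]=(0,255,255)
    return c
E
python3 - <<'E'
from h import *
t=imaging.snapshot("top");s=imaging.snapshot("scene")
a=np.hstack([crop(t,355,180,66,50,6),crop(t,430,180,66,50,6)])
b=np.hstack([crop(t,175,185,110,100,4)[:300],crop(s,200,180,88,75,4)])
a=np.hstack([crop(t,360,182,140,60,5)[:, :700]]);
A=np.zeros((600,800,3),np.uint8); A[:300,:700]=a
b=crop(t,178,185,112,74,4) 
A[300:300+296,:440]=crop(t,180,188,110,74+0,4)
A[300:600,440:800]=crop(s,200,180,90,75,4)
cv2.imwrite("pics/m1.png",A)
B=np.zeros((600,800,3),np.uint8)
B[:400,:400]=crop(t,235,230,50,50,8); B[:560,400:]=crop(s,365,235,50,70,8)
cv2.imwrite("pics/m2.png",B)
def mask(s,lo,hi,box):
    h=cv2.cvtColor(s["img"],cv2.COLOR_RGB2HSV); m=cv2.inRange(h,lo,hi); k=np.zeros_like(m); u,v,w,x=box; k[v:v+x,u:u+w]=m[v:v+x,u:u+w]; return k
for nm,box in(("rail",(350,185,160,65)),("caddy",(170,180,120,110))):
    m=mask(t,(0,90,30),(20,255,255),box); p=cv2.findNonZero(m); r=cv2.minAreaRect(p); c=cv2.boxPoints(r); z=25 if nm=="rail" else 75
    print(nm,r,[(np.round(x,1),onz(t,*x,z).round(1)) for x in c])
E
```

```text
rail ((425.4140930175781, 218.95748901367188), (126.52825164794922, 27.913867950439453), 6.666659832000732) [(array([361. , 225.5], dtype=float32), array([571. , -82.9,  25. ])), (array([364.2, 197.8], dtype=float32), array([628.2, -89.5,  25. ])), (array([489.9, 212.4], dtype=float32), array([ 599.6, -346.6,   25. ])), (array([486.6, 240.2], dtype=float32), array([ 542.7, -339. ,   25. ]))]
caddy ((230.10003662109375, 234.80001831054688), (67.98896026611328, 88.86000061035156), 71.56504821777344) [(array([177.2, 216.6], dtype=float32), array([581.4, 279.9,  75. ])), (array([261.5, 188.5], dtype=float32), array([637.6, 115.5,  75. ])), (array([283., 253.], dtype=float32), array([511.6,  71.8,  75. ])), (array([198.7, 281.1], dtype=float32), array([456. , 234.7,  75. ]))]
```

View pics/m1.png

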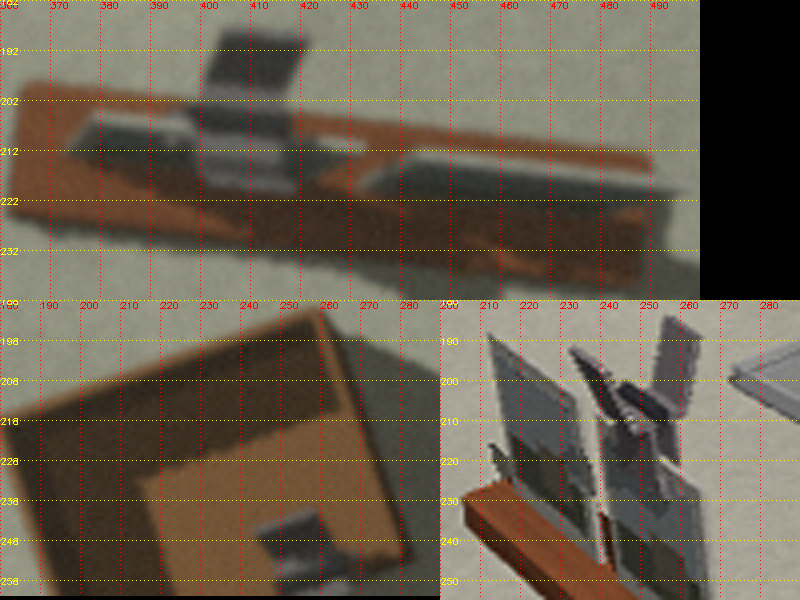

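View pics/m2.png

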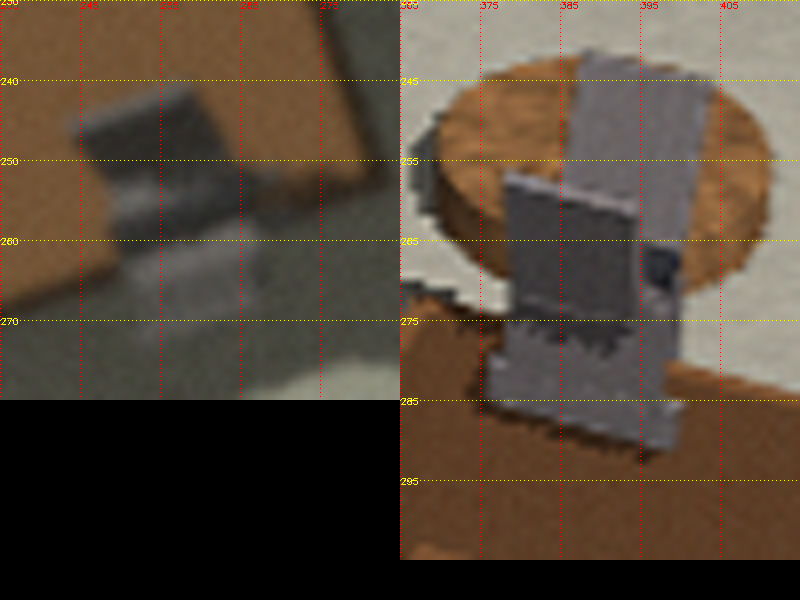

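```bash
cat >> h.py <<'E'
from scipy.spatial.transform import Rotation as Ro
def rows(goal,yaw,n=1):
    """plan numbers (shift/200, turn/0.5) from present pose to TCP goal, tool straight down with yaw"""
    o=arm.get_obs(); R=Ro.from_euler("xyz",o["ee_rot"],degrees=True); G=Ro.from_euler("xyz",[180,0,yaw],degrees=True)
    print("pos",o["position"].round(1),o["ee_rot"].round(1),"w",round(o["gripper_width"],1),"F",o["force"].round(1),"t",o["clock"])
    print("turn",((R.inv()*G).as_rotvec()/.5).round(3),"shift",(R.inv().apply(np.array(goal)-o["position"])/200).round(3))
E
python3 - <<'E'
from h import *
t=imaging.snapshot("top");s=imaging.snapshot("scene")
P=[tri(s,a,t,b) for a,b in (((394,261.5),(239,245.5)),((378,257),(253.5,241)),((403.5,240),(252,272)),((388,237),(266,268)))]
for p,e in P: print(p.round(1),round(e,1))
Q=np.array([p for p,_ in P]); d=(Q[0]-Q[1]+Q[2]-Q[3])/2; print("centre",Q.mean(0),"yaw",np.degrees(np.arctan2(-d[0],d[1])))
# card edge endpoints at z=130, predicted projection
c=np.array([585.4,-214.5]);y=np.array([.1105,.994])
for k in(-110,-60,-10): print(k,c+k*y,proj(t,[*(c+k*y),130]),proj(s,[*(c+k*y),130]))
print("measured minus edge", onz(t,442,213.5,130),onz(t,496,220.5,130), onz(s,210,188.5,130),onz(s,232,205,130))
h=Q.mean(0)
rows([h[0],h[1],330],108.8)
E
```

```text
[524.6 144.  137.2] 7.6
[533.2 117.5 137.6] 8.3
[474.7 121.  145.5] 0.9
[482.8  95.2 144. ] 3.4
centre [503.83735892 119.42668109 141.07721211] yaw 17.794713409235854
-110 [ 573.245 -323.84 ] [497.1 219.6] [214.2 187.7]
-60 [ 578.77 -274.14] [470.  216.4] [225.  195.7]
-10 [ 584.295 -224.44 ] [442.8 213.3] [236.5 204.2]
measured minus edge [ 583.84806133 -223.03784277  130.        ] [ 571.62749574 -321.71357162  130.        ] [ 581.97139208 -327.19045899  130.        ] [ 592.65163918 -228.56157882  130.        ]
pos [197.5 486.4 404.5] [-180.    -0.   157.9] w 85.6 F [ 0.1 -0.5 -0.8] t 0.3
turn [-1.000e-03  0.000e+00  1.714e+00] shift [-2.11  -1.124  0.373]
```

```bash
python3 - <<'E'
from h import *
t=imaging.snapshot("top");s=imaging.snapshot("scene")
for a,b in (((394,261.5),(239,245.5)),((378,257),(253.5,241)),((403.5,240),(252,272)),((388,237),(266,268))):
    print(onz(s,*a,134).round(1),onz(t,*b,134).round(1))
# scene: jaw pad near hinge bottom, caddy corners at 75 for rim line
print("rim near corner top",onz(t,281,252.5,75), onz(t,199,280,75))
E
```

```text
[523.8 138.9 134. ] [522.4 147.5 134. ]
[532.2 111.4 134. ] [530.8 121.2 134. ]
[460.3 110.8 134. ] [474.4 123.  134. ]
[471.5  84.8 134. ] [481.9  97.7 134. ]
rim near corner top [512.59077581  75.73637826  75.        ] [458.15790822 234.12285472  75.        ]
```

Request:
play_rows(
  plan=[
    [0,0,0.35,-0.3,-0.15,0,-1],
    [0,0,0.7,-0.6,-0.3,0,-1],
    [0,0,1,-0.9,-0.45,0,-1],
    [0,0,1,-1,-0.6,0,-1],
    [0,0,1,-1,-0.6,0,-1],
  ],
)

```text
clock: 1.02
position: [338.7, 297.6, 404.8]
ee_rot: [-180.0, 0.0, 129.0]
force: [0.3, 0.3, -0.2]
gripper_width: 85.3
```

```bash
python3 -c "
from h import *
rows([501.5,121,330],108.5)"
```

```text
pos [338.7 297.6 404.8] [-180.    0.  129.] w 85.3 F [ 0.3  0.3 -0.2] t 1.025
turn [-0.     0.001  0.715] shift [-1.198  0.077  0.375]
```

Request:
play_rows(
  plan=[
    [0,0,0.35,-0.3,0.03,0.05,-1],
    [0,0,0.715,-0.6,0.06,0.1,-1],
    [0,0,0.715,-0.9,0.077,0.15,-1],
    [0,0,0.715,-1,0.077,0.15,-1],
    [0,0,0.715,-1,0.077,0.15,-1],
  ],
)

```text
clock: 1.65
position: [476.6, 154.8, 374.6]
ee_rot: [-180.0, -0.0, 108.7]
force: [-0.6, -0.4, 0.1]
gripper_width: 85.0
```

```bash
python3 -c "
from h import *
rows([501.5,121,330],108.5)"
```

```text
pos [476.6 154.8 374.6] [-180.    -0.   108.7] w 85.0 F [-0.6 -0.4  0.1] t 1.65
turn [-0.    -0.001  0.007] shift [-0.2    0.064  0.223]
```

Request:
play_rows(
  plan=[
    [0,0,0,-0.2,0.064,0,-1],
    [0,0,0,-0.2,0.064,0.15,-1],
    [0,0,0,-0.2,0.064,0.223,-1],
    [0,0,0,-0.2,0.064,0.223,-1],
  ],
)

```text
clock: 2.15
position: [500.3, 122.4, 329.5]
ee_rot: [-179.9, -0.1, 108.9]
force: [0.4, 0.1, -0.3]
gripper_width: 85.4
```

```bash
python3 - <<'E'
from h import *
t=imaging.snapshot("top");s=imaging.snapshot("scene")
rows([501.5,121,279],108.5)
print("tips at: top",proj(t,[501.5,121,160]),"scene",proj(s,[501.5,121,160]))
A=np.zeros((560,800,3),np.uint8)
A[:480,:400]=crop(t,215,215,80,96,5); A[:560,400:]=crop(s,355,195,80,112,5)
cv2.imwrite("pics/m3.png",A)
E
```

```text
pos [501.  122.  330.9] [179.9   0.  108.9] w 85.7 F [0.  0.8 0.4] t 2.25
turn [0.002 0.    0.012] shift [-0.006  0.001  0.26 ]
tips at: top [251.3 256.6] scene [394.8 239.1]
```

View pics/m3.png

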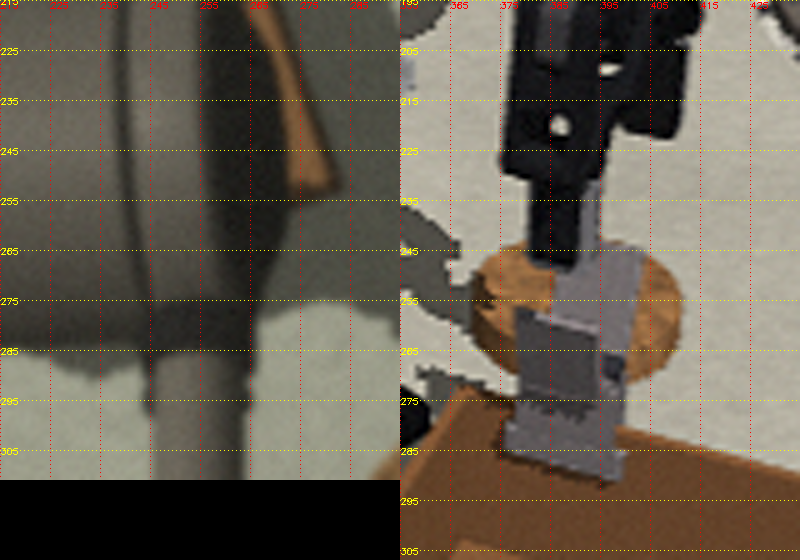

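Scene view: the +x fingertip ends at (385.5,248), above and slightly outside the +x handle, whose top edge is centred at (386,259). Next I'll compare both against predicted pixels in this same view.

```bash
python3 - <<'E'
from h import *
s=imaging.snapshot("scene"); c=np.array([501,122.]); x=np.array([np.cos(.325),np.sin(.325)])
for z in(160,165,170): print(z,[proj(s,[*(c+k*x),z]) for k in(43,50,56,-43,-56)])
for z in (134,): print("handle",proj(s,[*(c+27*x),z]),proj(s,[*(c-27*x),z]))
print("per 10mm y",proj(s,[511,131,134])-0, proj(s,[*(c+27*x+10*np.array([-x[1],x[0]])),z]))
E
```

```text
160 [array([386.7, 252.4]), array([385.2, 254.7]), array([383.9, 256.6]), array([403.5, 227.1]), array([405.8, 223.6])]
165 [array([386.9, 249.9]), array([385.4, 252.1]), array([384. , 254.1]), array([403.7, 224.7]), array([406.1, 221.2])]
170 [array([387. , 247.3]), array([385.5, 249.6]), array([384.2, 251.5]), array([404. , 222.2]), array([406.3, 218.8])]
handle [389.  260.2] [399.5 244. ]
per 10mm y [395.  256.4] [394.7 261.7]
```

```bash
python3 - <<'E'
from h import *
t=imaging.snapshot("top");s=imaging.snapshot("scene")
P=[tri(s,a,t,b) for a,b in (((394.6,261.2),(243.5,246)),((378.1,256.5),(258.5,241)),((404.4,245.6),(253.8,272.5)),((387.8,241.2),(267.5,267.5)))]
for p,e in P: print(p.round(1),round(e,1))
Q=np.array([p for p,_ in P]); d=(Q[0]-Q[1]+Q[2]-Q[3])/2; print("centre",Q.mean(0),"yaw",np.degrees(np.arctan2(-d[0],d[1])))
rows([502.5,116.5,279],108.7)
E
```

```text
[521.8 139.1 133.7] 0.7
[531.2 111.5 134.6] 1.1
[472.8 120.8 132.7] 2.3
[483.2  94.3 134.9] 1.3
centre [502.24895845 116.45364669 133.95371127] yaw 20.08712867950543
pos [501.2 121.5 331. ] [179.9   0.  108.8] w 85.5 F [-0.   0.  -1.5] t 2.4
turn [0.003 0.001 0.003] shift [-0.026 -0.002  0.26 ]
```

Corrected corner readings now agree to 1–2 mm: clip centre (502,116.5), handle tops at z 134, yaw about 19.5°. I'll shift 5 mm and lower.

Request:
play_rows(
  plan=[
    [0,0,-0.02,-0.026,-0.002,0,-1],
    [0,0,-0.02,-0.026,-0.002,0.1,-1],
    [0,0,-0.02,-0.026,-0.002,0.2,-1],
    [0,0,-0.02,-0.026,-0.002,0.26,-1],
    [0,0,-0.02,-0.026,-0.002,0.26,-1],
  ],
  squeeze=50,
)

```text
clock: 3.02
position: [502.4, 115.8, 277.6]
ee_rot: [-179.9, -0.0, 109.3]
force: [0.0, 0.5, -0.2]
gripper_width: 85.7
```

Request:
play_rows(
  plan=[
    [0,0,0,0,0,0,0.4],
    [0,0,0,0,0,0,0.6],
    [0,0,0,0,0,0,1],
    [0,0,0,0,0,0,1],
    [0,0,0,0,0,0,1],
  ],
)

```text
clock: 3.65
position: [502.4, 116.0, 278.2]
ee_rot: [180.0, -0.0, 109.3]
force: [0.1, -0.1, -0.2]
gripper_width: 30.8
```

Request:
play_rows(
  plan=[
    [0,0,0,0,0,0,1],
    [0,0,0,0,0,0,1],
    [0,0,0,0,0,0,1],
  ],
)

```text
clock: 4.03
position: [502.4, 116.0, 278.1]
ee_rot: [180.0, -0.0, 109.3]
force: [0.5, 0.3, 0.4]
gripper_width: 30.6
```

Request:
play_rows(
  plan=[
    [0,0,0,0,0,-0.05,1],
    [0,0,0,0,0,-0.2,1],
    [0,0,0,0,0,-0.4,1],
    [0,0,0,0,0,-0.6,1],
    [0,0,0,0,0,-0.75,1],
  ],
)

```text
clock: 4.65
position: [502.2, 116.0, 430.8]
ee_rot: [179.9, 0.0, 109.3]
force: [0.3, -0.1, -1.2]
gripper_width: 30.3
```

```bash
python3 - <<'E'
from h import *
t=imaging.snapshot("top");s=imaging.snapshot("scene")
rows([578.8,-274.1,430],83.7)
print(proj(s,[502,116,275]))
cv2.imwrite("pics/m4.png",crop(s,350,110,90,130,4))
E
```

```text
pos [502.7 116.1 432.3] [1.796e+02 1.000e-01 1.093e+02] w 30.5 F [ 0.3 -0.2 -1. ] t 4.75
turn [0.016 0.    0.895] shift [-1.967 -0.287  0.013]
[397.2 176.2]
```

View pics/m4.png

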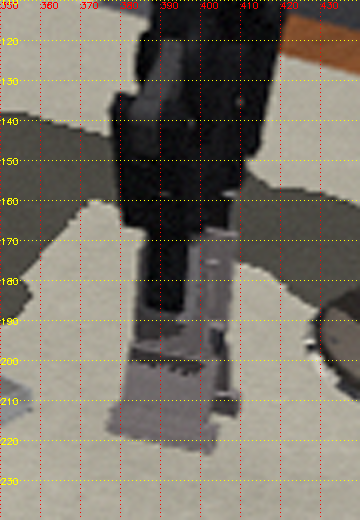

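Scene crop: the clip is held open below the fingers, with the near jaw's bottom edge from (377,218) to (402,223). Next is the transfer at a safe height.

Request:
play_rows(
  plan=[
    [0,0,0.2,-0.2,-0.03,-0.1,1],
    [0,0,0.45,-0.45,-0.07,-0.1,1],
    [0,0,0.7,-0.7,-0.1,-0.1,1],
    [0,0,0.895,-0.95,-0.14,-0.1,1],
    [0,0,0.895,-1,-0.15,-0.1,1],
  ],
)

```text
clock: 5.38
position: [540.4, -85.4, 446.9]
ee_rot: [-179.9, 0.0, 83.5]
force: [-0.4, -0.1, -1.0]
gripper_width: 30.7
```

```bash
python3 - <<'E'
from h import *
s=imaging.snapshot("scene")
rows([578.8,-274.1,445],83.7)
x=np.array([np.cos(.337),np.sin(.337)]);y=np.array([-x[1],x[0]])
for z in(205,210,214,218):print(z,[proj(s,[*(np.array([502.5,116])+18*x+k*y),z]) for k in(-22,22)])
E
```

```text
pos [540.4 -85.  447. ] [-179.9    0.    83.6] w 30.3 F [-0.7 -1.  -1.2] t 5.425
turn [-0.003  0.    -0.005] shift [-0.918  0.297  0.01 ]
205 [array([377.4, 217.6]), array([403.5, 223.3])]
210 [array([377.5, 215. ]), array([403.7, 220.6])]
214 [array([377.6, 212.8]), array([404. , 218.5])]
218 [array([377.8, 210.7]), array([404.2, 216.3])]
```

Request:
play_rows(
  plan=[
    [0,0,0,-0.25,0.08,0,1],
    [0,0,0,-0.5,0.16,0,1],
    [0,0,0,-0.75,0.24,0,1],
    [0,0,0,-0.918,0.297,0.1,1],
    [0,0,0,-0.918,0.297,0.25,1],
  ],
)

```text
clock: 6.05
position: [579.6, -272.9, 397.2]
ee_rot: [179.9, 0.0, 83.7]
force: [0.1, -0.0, -1.1]
gripper_width: 30.5
```

Request:
play_rows(
  plan=[
    [0,0,0,0,0,0.05,1],
    [0,0,0,0,0,0.05,1],
  ],
)

```text
clock: 6.3
position: [579.5, -270.4, 387.8]
ee_rot: [-179.9, -0.1, 83.8]
force: [0.1, 0.1, -0.9]
gripper_width: 30.3
```

```bash
python3 - <<'E'
from h import *
t=imaging.snapshot("top");s=imaging.snapshot("scene")
rows([578.8,-274.1,338],83.7)
A=np.zeros((600,800,3),np.uint8)
A[:600,:500]=crop(s,185,110,100,120,5)
A[:240,500:]=crop(t,430,180,75,60,4)
cv2.imwrite("pics/m5.png",A)
E
```

```text
pos [ 579.6 -270.7  389.5] [179.9   0.   83.8] w 30.4 F [ 0.6 -0.4 -0.2] t 6.4
turn [0.004 0.001 0.003] shift [-0.017 -0.003  0.258]
```

View pics/m5.png

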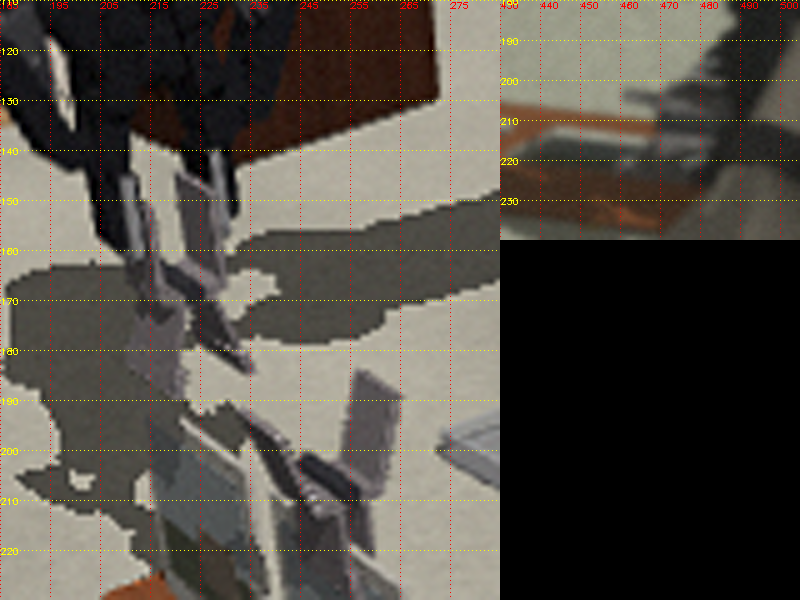

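```bash
python3 - <<'E'
from h import *
s=imaging.snapshot("scene");t=imaging.snapshot("top"); c=np.array([579.6,-270.7]); x=np.array([.994,-.1087]);y=np.array([.1087,.994])
for z in(161,164,167): print(z,"near",[proj(s,[*(c+18*x+k*y),z]) for k in(-22,22)],"far",[proj(s,[*(c-18*x+k*y),z]) for k in(-22,22)],[proj(s,[*(c-13*x+k*y),z]) for k in(22,)])
print("handle tops",[proj(s,[*(c+a*x+k*y),245]) for a in(16,-16) for k in(-15,15)])
print("top jaws",[proj(t,[*(c+a*x+k*y),164]) for a in(18,-18) for k in(-22,22)])
for q in((212,188.7),(233.7,204)): print(onz(s,*q,130))
for q in((443,212.5),(498,220)): print(onz(t,*q,130))
E
```

```text
161 near [array([211. , 182.2]), array([220.8, 189.4])] far [array([226.1, 177.4]), array([236.2, 184.3])] [array([234.1, 185. ])]
164 near [array([210.8, 180.9]), array([220.6, 188.1])] far [array([225.9, 176.1]), array([236., 183.])] [array([233.9, 183.7])]
167 near [array([210.5, 179.7]), array([220.4, 186.8])] far [array([225.7, 174.9]), array([235.9, 181.7])] [array([233.7, 182.4])]
handle tops [array([206.9, 145.2]), array([213.9, 149.6]), array([221.2, 141.4]), array([228.3, 145.5])]
top jaws [array([487.1, 205.1]), array([462.3, 202.3]), array([485.2, 225.3]), array([460.4, 222.4])]
[ 579.45097906 -323.08302447  130.        ]
[ 587.66844395 -229.53733163  130.        ]
[ 585.70285536 -224.88759257  130.        ]
[ 572.57193573 -325.39288583  130.        ]
```

In the scene view the open clip matches its prediction from the arm pose to within 1–2 px (jaw ends at TCP z − 228). The top and scene views put the card edge's middle at about (580.5,−275). I'll correct by 4 mm and lower slowly.

Request:
play_rows(
  plan=[
    [0,0,0,-0.021,0.007,0,1],
    [0,0,0,-0.021,0.007,0.05,1],
    [0,0,0,-0.021,0.007,0.1,1],
    [0,0,0,-0.021,0.007,0.13,1],
    [0,0,0,-0.021,0.007,0.13,1],
  ],
)

```text
clock: 7.12
position: [580.1, -275.9, 361.1]
ee_rot: [-179.9, -0.0, 83.7]
force: [-0.4, -0.9, -0.5]
gripper_width: 30.4
```

Request:
play_rows(
  plan=[
    [0,0,0,0,0,0.03,1],
    [0,0,0,0,0,0.06,1],
    [0,0,0,0,0,0.09,1],
    [0,0,0,0,0,0.115,1],
    [0,0,0,0,0,0.115,1],
  ],
)

```text
clock: 7.75
position: [580.1, -275.9, 338.5]
ee_rot: [-180.0, -0.0, 83.7]
force: [0.3, -0.4, -0.5]
gripper_width: 30.4
```

```bash
python3 - <<'E'
from h import *
t=imaging.snapshot("top");s=imaging.snapshot("scene")
rows([580.5,-275,340],83.7)
A=np.zeros((600,800,3),np.uint8)
A[:560,:480]=crop(s,195,150,60,70,8)
A[:240,480:]=crop(t,430,180,80,60,4)
cv2.imwrite("pics/m6.png",A)
E
```

```text
pos [ 580.2 -276.   339.2] [180.   -0.   83.7] w 30.2 F [0.1 0.4 0. ] t 7.85
turn [ 0. -0. -0.] shift [ 0.005  0.001 -0.004]
```

View pics/m6.png

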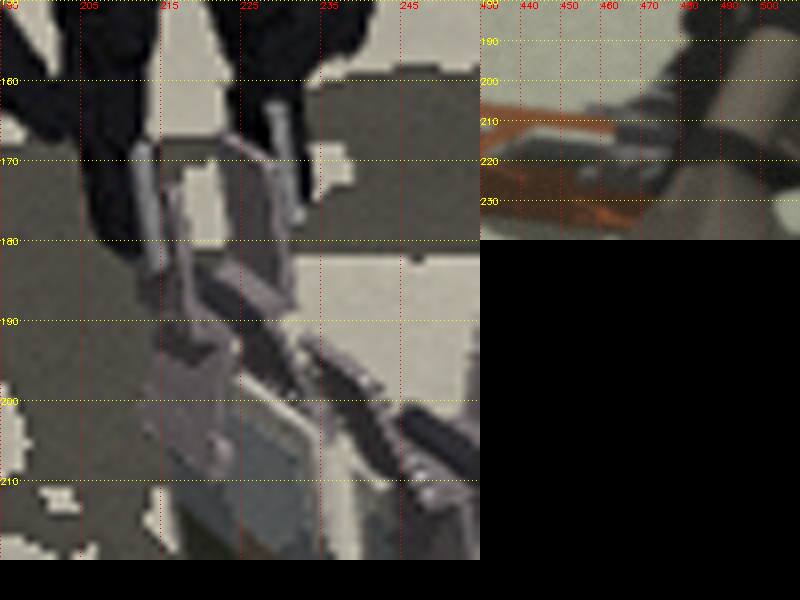

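Scene: the jaws straddle the card edge. The near jaw's end runs from (213,203) to (223,208), and the far jaw is behind the edge line that passes through (225,197)–(235.6,205). The opening is steady at 30.3 mm and the wrist force is about 0, so there is no sign of contact.

```bash
python3 - <<'E'
from h import *
s=imaging.snapshot("scene"); c=np.array([580.2,-276]); x=np.array([.994,-.1087]);y=np.array([.1087,.994])
print([proj(s,[*(c+18*x+k*y),z]) for z in (106,111,116) for k in(-22,22)])
rows([580.5,-275,340],83.7)
print(arm.hand_in())
E
```

```text
[array([213.3, 204.3]), array([222.9, 211.9]), array([213. , 202.3]), array([222.6, 209.8]), array([212.6, 200.3]), array([222.2, 207.8])]
pos [ 580.2 -276.   339.3] [180.    0.   83.7] w 30.6 F [ 0.9 -0.  -1.1] t 7.9
turn [ 0.001  0.    -0.   ] shift [ 0.005  0.001 -0.003]
the job is handed in; nothing more can be done
None
```

The spare clip is off the caddy rim and held squeezed open around the middle of the clipless card (the rail's −y card). I handed the job in like that at 7.9 s; no verdict comes back.

**Last checks:**
- **Opening:** 30.6 mm at the fingers, which is about the clip's fully open stop (32 mm over the plates). The grip is 50 N.
- **Jaws:** one on each side of the card, with their ends about 17–19 mm below the edge. That is a little deeper than your 15 mm but well inside the 8–36 mm allowed. The near jaw was where the arm pose predicted it to within about 1 px; the far jaw is mostly hidden behind the card in the scene view.
- **Contact:** wrist force stayed around 1 N or less, so there was no sign of touching the card, the rail or the worn clip.

**Disagreements:**
- My first reading of the clip's position was about 5 mm off because I misread some pixels. I corrected it before gripping.
- The clip sits about 8–10 mm lower in the fingers than planned, and I allowed for this when lowering it.
- The two cameras differed by about 4.5 mm across the card. I aimed between them, and the jaws leave about 11 mm clear on each side.

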